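# Line up the moka bottoms by size on the cup warmer

### The job

Stand the four single moka pot bottoms on the cup warmer plate, upright, one in the middle of each coloured disc, lined up by size: the smallest on the disc next to the red timer, then growing to the largest on the disc next to the brown cup. The disc colours do not matter. Do not tip a moka bottom over, and leave the cup standing where it is.

Things in the scene. Friction and masses are not known exactly. Their poses are not given: they have to be found in the camera images.
- moka1: the smallest of the four single moka pot bottoms: open-topped aluminium boiler, upright, 42 mm high, foot 52 mm across, tapering to an upright round neck 40 mm across, the top 21 mm (grip there, any yaw); wall 4 mm; about 70 g; a brass valve stub stands 4 mm out of the taper at its +x. Origin: centre of the underside, z up
- moka2: the second smallest of the four single moka pot bottoms: open-topped aluminium boiler, upright, 53 mm high, foot 62 mm across, tapering to an upright round neck 49 mm across, the top 21 mm (grip there, any yaw); wall 4 mm; about 100 g; a brass valve stub stands 4 mm out of the taper at its +x. Origin: centre of the underside, z up
- moka3: the second largest of the four single moka pot bottoms: open-topped aluminium boiler, upright, 65 mm high, foot 73 mm across, tapering to an upright round neck 58 mm across, the top 21 mm (grip there, any yaw); wall 4 mm; about 140 g; a brass valve stub stands 4 mm out of the taper at its +x. Origin: centre of the underside, z up
- moka4: the largest of the four single moka pot bottoms: open-topped aluminium boiler, upright, 78 mm high, foot 84 mm across, tapering to an upright round neck 67 mm across, the top 21 mm (grip there, any yaw); wall 4 mm; about 190 g; a brass valve stub stands 4 mm out of the taper at its +x. Origin: centre of the underside, z up
- disc_white: white glazed disc, 92 mm across, 4 mm thick, one of four in a straight row, 105 mm between centres, fixed on a fixed steel warmer plate (640 x 120 x 12 mm, roughly crosswise in front of the robot); the order of colours changes and means nothing. Origin: centre of its underside, z up; its top face, where a moka bottom stands, is 4 mm higher (16 mm above the tiles)
- disc_blue: blue glazed disc, 92 mm across, 4 mm thick, one of four in a straight row, 105 mm between centres, fixed on a fixed steel warmer plate (640 x 120 x 12 mm, roughly crosswise in front of the robot); the order of colours changes and means nothing. Origin: centre of its underside, z up; its top face, where a moka bottom stands, is 4 mm higher (16 mm above the tiles)
- disc_green: green glazed disc, 92 mm across, 4 mm thick, one of four in a straight row, 105 mm between centres, fixed on a fixed steel warmer plate (640 x 120 x 12 mm, roughly crosswise in front of the robot); the order of colours changes and means nothing. Origin: centre of its underside, z up; its top face, where a moka bottom stands, is 4 mm higher (16 mm above the tiles)
- disc_terracotta: terracotta glazed disc, 92 mm across, 4 mm thick, one of four in a straight row, 105 mm between centres, fixed on a fixed steel warmer plate (640 x 120 x 12 mm, roughly crosswise in front of the robot); the order of colours changes and means nothing. Origin: centre of its underside, z up; its top face, where a moka bottom stands, is 4 mm higher (16 mm above the tiles)
- timer: red round kitchen timer with a white dial, 62 mm across, 44 mm high, held by its magnetic base on one end of the warmer plate (it cannot move), in line with the discs, 105 mm from the centre of the nearest disc to its own. Which end it is on changes. Origin: centre of its underside, z up
- cup: brown glazed espresso cup, 62 mm across the rim, 56 mm high, standing loose on the other end of the warmer plate, in line with the discs, 105 mm from the nearest disc centre to its own; its handle (at its +y) points roughly square to the row, away from the robot. Origin: centre of its underside, z up

How it is judged:
By the outcome, as a careful person would: the job done as asked, in the order asked, and still so for the second after the job is handed in, with the robot touching nothing.
It also fails if it takes over 104 s, if anything falls off the work surface, if the arm or the gripper's body presses on something with over 40 N, if the wrist force passes 120 N, or if a joint passes its speed limit or range.

### The arm

A 6-joint arm with a two-finger parallel gripper is mounted at the origin on the work surface. World frame = base frame: x ahead of the robot, y to its left, z up, the work surface at z = 0. Lengths are in m, angles in rad, forces in N, time in s.
With the tool pointing down it reaches from about 0.275 to 0.875 m from the base axis. Payload 12.5 kg.
Tool frame: the origin (TCP) lies midway between the tips of the shut fingers; the grasp point (between the pads) lies 19 mm behind it; z points along the fingers, y is the line along which they close (so a half turn about z gives the same grasp; the last joint's range is limited). The gripper opens to 85 mm and grips with 20 to 120 N. Pads are 22 mm wide; open, the fingers measure 114 mm over their backs; the gripper's body (76 mm by 85 mm) begins 54 mm behind the grasp point. The pads swing forward as they close: fully open they stand 13 mm farther back than shut.
Start: joints at [-1.296, 0.351, 1.652, -0, 1.139, -0.085], TCP at [0.194, -0.515, 0.231] pointing down, gripper open.
Joint ranges: [-2.75, 2.75], [-0.79, 2.1], [0.01, 2.65], [-1.57, 4.71], [0.07, 3.14], [-2.87, 2.87]. Speed limits (rad/s): [2.22, 2.22, 2.79, 3.14, 3.14, 3.14].

### API

Orientations are given as a 3x3 rotation matrix whose columns are the frame's x, y, z axes.
In Python, from bench import manip, cams gives the robot as it stands.
- The arm moves only by the tool apply_moves, never from a script. Its argument "deltas" is a list of rows, each an object of numbers: "tx", "ty", "tz": the shift along the tool's x, y, z in mm; "yaw": the turn about the tool's z in rad; "claw": the finger opening in mm, from 0 to 85.4. A call has 1 to 12 rows; each row shifts and turns the commanded pose from where the row before left it, along the tool's axes as they then stand; what a row does not reach is not made up. A row lasts 1/12 s, in which the tool goes at most 41.7 mm and 7.16 degrees, less where a joint would pass 70% of its speed; a pose out of reach is approached as far as the arm can. A call is refused whole if a number of a shift passes 41.7 or a number of a turn 0.125, either way. A call with a gripper value outside its range is refused whole. The fingers move at their own pace and stop on an object; "newtons" is the grip in N (left out, the last holds). Time passes only in rows, so rows that do not move let the fingers close. It gives the time, the measured TCP pose, the force, the opening and the grip force at its end, in the units of the state.
- manip.get_state(): the state, without advancing time (a new reading comes with each control period).
- cams.grab_frame(name): name is "scene" or "top"; returns the picture (384x512x3 uint8, blue, green, red); there is no depth.
- cams.calibration(name): a dict with "fx", "fy", "cx", "cy" (pixels), "k1" (the pictures are not rectified: a ray, as slopes to the right and down, at radius r is drawn at 1 + k1 r^2 times it, then the intrinsics apply), "R" (3x3) and "t" (3): a world point X has camera coordinates R X + t. Camera axes: x right, y down, z forward; pixel columns grow to the right and rows downward; lengths in m; the calibration is good to about 2 mm. A picture is of the moment at which its call begins. calibration takes no time and is no camera call.
- manip.hand_in(): hands the job in; it is judged then, once.
The state is a dict: "time_s": time; "joint_pos": joint angles; "qvel": joint speeds; "joint_efforts": joint torques, N m; "tool_pos": TCP position; "tool_rot": TCP orientation; "ft_force": force on the tool from outside, world axes, zero at the start; "ft_torque": the same for the moment, N m; "width": opening from 0.0 (shut) to 1.0 (fully open); "gripper_force": force on a finger pad.
Only numpy, scipy, OpenCV 4.12 (cv2) and the standard library are available. Lean on these libraries where they do the work, as an engineer would, in place of code of your own. Each camera call takes 0.05 s, during which the arm holds its last target. There are 200 camera calls.

## Working session

There is one attempt and no reset: what is moved stays moved. The work goes in short steps, Python scripts to look and compute and a tool call to move; the robot and the scene stay as the last step left them, time stands still between calls to the robot, and variables do not carry over. Pictures are saved under pics/ and viewed, at most 14 in all, crops included, and the job is handed in when it is done.

Besides the shell and the picture viewer there is one more tool, called after "Emit:" in YAML: its name, and indented under it one key for each argument. apply_moves: Moves the arm, as the interface text tells. Its arguments: {"type":"object","properties":{"deltas":{"type":"array","items":{"type":"object","properties":{"tx":{"type":"number"},"ty":{"type":"number"},"tz":{"type":"number"},"yaw":{"type":"number"},"claw":{"type":"number"}}}},"newtons":{"type":"number"}},"required":["deltas"]}

```bash
mkdir -p pics; python3 - <<'E'
from bench import manip, cams
import cv2,numpy as np
for n in("scene","top"):
    cv2.imwrite(f"pics/{n}0.png",cams.grab_frame(n)); print(n,cams.calibration(n))
s=manip.get_state(); print(s["tool_pos"],np.round(s["tool_rot"],3),s["time_s"],s["width"])
E
```

```text
scene {'fx': 400.79204377266, 'fy': 400.79204377266, 'cx': 258.2325042853768, 'cy': 187.19940979081625, 'k1': -0.0957234269249125, 'R': array([[ 0.60634344,  0.79487687,  0.02276825],
       [ 0.48843925, -0.34968875, -0.79946537],
       [-0.62751473,  0.49587149, -0.60028054]]), 't': array([-0.32763388, -0.21593783,  1.19196249])}
top {'fx': 463.21790915993887, 'fy': 463.21790915993887, 'cx': 247.0011591262201, 'cy': 195.21664876594258, 'k1': 0.010739431589788592, 'R': array([[-0.0213326 , -0.99963287,  0.01670443],
       [-0.99645923,  0.01989981, -0.08168838],
       [ 0.08132598, -0.01838791, -0.99651792]]), 't': array([0.01335996, 0.54606912, 1.05240628])}
[ 0.19358851 -0.51449329  0.23081286] [[ 0.936  0.352 -0.   ]
 [ 0.352 -0.936  0.001]
 [ 0.    -0.001 -1.   ]] 0.1 1.002127735608511
```

View pics/top0.png

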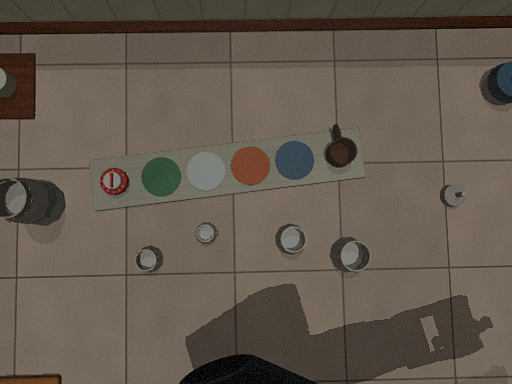

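View pics/scene0.png

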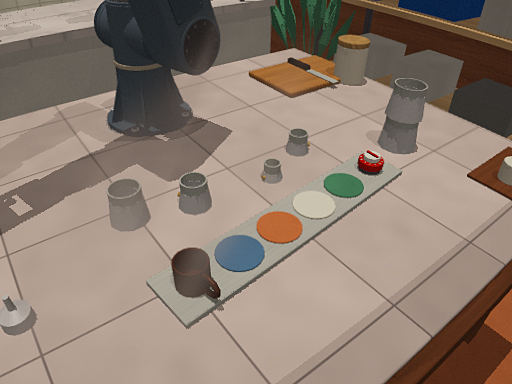

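The top view shows the timer at (114,181), the discs at (161,176), (206,171), (250,165) and (294,160), and the cup at (340,152). The pots are at (206,233), (148,260), (291,240) and (353,255). The scene view agrees. Next I'll zoom in on the pots.

```bash
cat > h.py <<'E'
import cv2,numpy as np
from bench import manip,cams
def ray(n,u,v,z):
    c=cams.calibration(n); d=np.array([(u-c["cx"])/c["fx"],(v-c["cy"])/c["fy"]]); p=d.copy()
    for _ in range(10): p=d/(1+c["k1"]*(p@p))
    w=c["R"].T@np.array([p[0],p[1],1]); o=-c["R"].T@c["t"]
    return o+w*(z-o[2])/w[2]
def proj(n,X):
    c=cams.calibration(n); q=c["R"]@np.asarray(X)+c["t"]; p=q[:2]/q[2]; p=p*(1+c["k1"]*(p@p))
    return p*c["fx"]+[c["cx"],c["cy"]]
E
python3 - <<'E'
from h import *
im=cv2.imread("pics/top0.png"); hsv=cv2.cvtColor(im,cv2.COLOR_BGR2HSV)
P=[]
for name,(u,v) in dict(green=(161,176),white=(206,171),terra=(250,165),blue=(294,160)).items():
    m=np.zeros((386,514),np.uint8)
    cv2.floodFill(g:=cv2.medianBlur(im,3),m,(u,v),0,(14,)*3,(14,)*3,4|cv2.FLOODFILL_FIXED_RANGE|cv2.FLOODFILL_MASK_ONLY|(255<<8))
    c=max(cv2.findContours(m[1:-1,1:-1],cv2.RETR_EXTERNAL,cv2.CHAIN_APPROX_NONE)[0],key=cv2.contourArea)
    e=cv2.fitEllipse(c); X=ray("top",*e[0],.016); P.append(X[:2]); print(name,np.round(e[0],1),np.round(e[1],1),np.round(X,4))
P=np.array(P); print(np.linalg.norm(np.diff(P,axis=0),axis=1), np.degrees(np.arctan2(*(P[3]-P[0])[::-1])))
ti=[cv2.resize(im[v-30:v+30,u-35:u+35],None,fx=5.7,fy=5,interpolation=cv2.INTER_NEAREST) for u,v in[(206,233),(148,260),(291,240),(353,255)]]
ti=[cv2.resize(im[v-30:v+30,u-35:u+35],(399,300),interpolation=cv2.INTER_CUBIC) for u,v in[(206,233),(148,260),(291,240),(353,255)]]
o=np.vstack([np.hstack(ti[:2]),np.hstack(ti[2:])]); cv2.imwrite("pics/crop.png",cv2.convertScaleAbs(o,alpha=1.5))
E
```

```text
green [160.8 176.4] [37.4 37.9] [0.5949 0.2022 0.016 ]
white [205.5 170.6] [37.1 37.9] [0.6065 0.0979 0.016 ]
terra [249.9 165.3] [37.2 37.6] [ 0.617  -0.0064  0.016 ]
blue [294.1 159.7] [37.3 37.4] [ 0.6282 -0.1105  0.016 ]
[0.10491002 0.10483287 0.10465015] -83.91068081501689
```

View pics/crop.png

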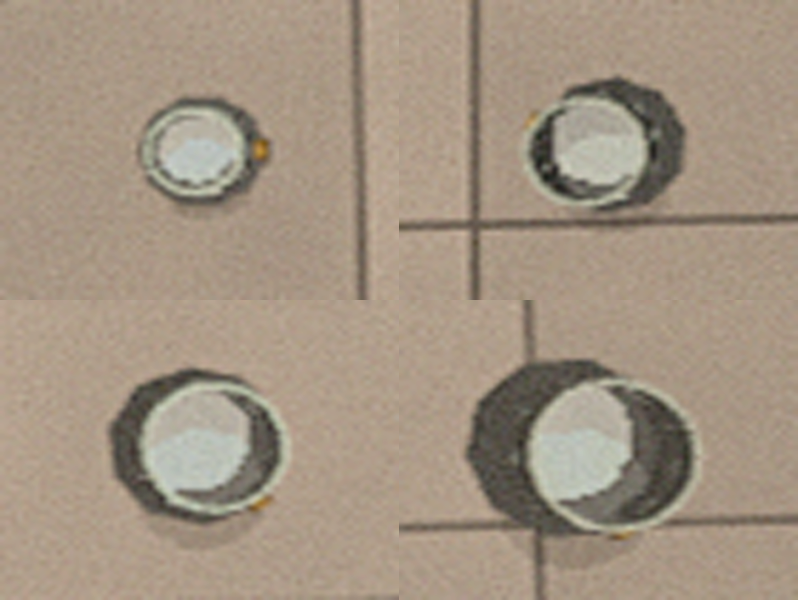

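Each rim stands out clearly in the crops. Rim boxes in crop pixels, taking each tile from its own origin: m1 centre (194.5,150.5), m2 (188.5,151), m3 (213.5,147.5), m4 (213.5,154). The rim widths match sizes 1 to 4.

```bash
python3 - <<'E'
from h import *
y=np.array([.994,.106]); x=np.array([-.106,.994])
c={1:((206,233),(194.5,150.5),.042,107,97),2:((148,260),(188.5,151),.053,121,112),3:((291,240),(213.5,147.5),.065,149,137),4:((353,255),(213.5,154),.078,171,152)}
D={1:(.5949,.2022),2:(.6065,.0979),3:(.6170,-.0064),4:(.6282,-.1105)}
p=manip.get_state()["tool_pos"]
for k,((u,v),(a,b),z,w,h) in c.items():
    U,V=u-35+(a+.5)/5.7-.5, v-30+(b+.5)/5-.5
    X=ray("top",U,V,z)
    dia=np.linalg.norm(ray("top",U+w/5.7,V,z)-X)
    d=np.array(D[k])-X[:2]; s=X[:2]-p[:2]
    print(k,np.round(X*1e3,1),"dia",round(dia*1e3,1),"carry tx,ty",np.round([d@x*1e3,d@y*1e3],1),"from start",np.round([s@x*1e3,s@y*1e3],1),np.round(proj("scene",X),1))
E
```

```text
1 [461.6  99.8  42. ] dia 42.4 carry tx,ty [ 87.7 143.4] from start [582.2 331.5] [272.3 161.7]
2 [404.5 230.5  53. ] dia 46.9 carry tx,ty [-153.2  186.7] from start [718.2 288.6] [298.2 131.9]
3 [443.3 -97.   65. ] dia 58.0 carry tx,ty [ 71.6 182.3] from start [388.6 292.4] [193.2 178.7]
4 [ 405.2 -229.9   78. ] dia 65.7 carry tx,ty [ 95.  234.3] from start [260.5 240.5] [124.1 187.2]
```

Emit:
apply_moves:
  deltas:
    - {"yaw": -0.12, "claw": 85}
    - {"yaw": -0.12}
    - {"yaw": -0.12}
    - {"yaw": -0.12}
    - {"yaw": -0.12}
    - {"yaw": -0.12}
    - {"yaw": -0.12}
    - {"yaw": -0.12}
    - {"yaw": -0.12}
    - {"yaw": -0.12}
    - {"yaw": -0.12}
    - {"tx": 0}
  newtons: 40

```text
invalid input at $.deltas[0]: expected keys tx, ty, tz, yaw, claw
```

Emit:
apply_moves:
  deltas:
    - {"tx": 26, "ty": 24}
    - {"tx": 26, "ty": 24}
    - {"tx": 26, "ty": 24}
    - {"tx": 26, "ty": 24}
    - {"tx": 26, "ty": 24}
    - {"tx": 26, "ty": 24}
    - {"tx": 26, "ty": 24}
    - {"tx": 26, "ty": 24}
    - {"tx": 26, "ty": 24}
    - {"tx": 26, "ty": 24}
    - {"tz": 20}
    - {"tz": 20}

```text
invalid input at $.deltas[0]: expected keys tx, ty, tz, yaw, claw
```

Emit:
apply_moves:
  deltas:
    - {"tx": 0, "ty": 0, "tz": 0, "yaw": -0.12, "claw": 85}
    - {"tx": 0, "ty": 0, "tz": 0, "yaw": -0.12, "claw": 85}
    - {"tx": 0, "ty": 0, "tz": 0, "yaw": -0.12, "claw": 85}
    - {"tx": 0, "ty": 0, "tz": 0, "yaw": -0.12, "claw": 85}
    - {"tx": 0, "ty": 0, "tz": 0, "yaw": -0.12, "claw": 85}
    - {"tx": 0, "ty": 0, "tz": 0, "yaw": -0.12, "claw": 85}
    - {"tx": 0, "ty": 0, "tz": 0, "yaw": -0.12, "claw": 85}
    - {"tx": 0, "ty": 0, "tz": 0, "yaw": -0.12, "claw": 85}
    - {"tx": 0, "ty": 0, "tz": 0, "yaw": -0.12, "claw": 85}
    - {"tx": 0, "ty": 0, "tz": 0, "yaw": -0.12, "claw": 85}
    - {"tx": 0, "ty": 0, "tz": 0, "yaw": -0.12, "claw": 85}
    - {"tx": 0, "ty": 0, "tz": 0, "yaw": 0, "claw": 85}
  newtons: 40

```text
time_s: 1.1
tool_pos: [0.1936, -0.5146, 0.231]
tool_rot: [[-0.114, 0.993, -0.0], [0.993, 0.114, 0.001], [0.001, -0.0, -1.0]]
ft_force: [-1.0, 0.1, 0.2]
width: 0.995
gripper_force: 0.0
```

Emit:
apply_moves:
  deltas:
    - {"tx": 26, "ty": 24.3, "tz": 0, "yaw": 0, "claw": 85}
    - {"tx": 26, "ty": 24.3, "tz": 0, "yaw": 0, "claw": 85}
    - {"tx": 26, "ty": 24.3, "tz": 0, "yaw": 0, "claw": 85}
    - {"tx": 26, "ty": 24.3, "tz": 0, "yaw": 0, "claw": 85}
    - {"tx": 26, "ty": 24.3, "tz": 0, "yaw": 0, "claw": 85}
    - {"tx": 26, "ty": 24.3, "tz": 0, "yaw": 0, "claw": 85}
    - {"tx": 26, "ty": 24.3, "tz": 0, "yaw": 0, "claw": 85}
    - {"tx": 26, "ty": 24.3, "tz": 0, "yaw": 0, "claw": 85}
    - {"tx": 26, "ty": 24.3, "tz": 0, "yaw": 0, "claw": 85}
    - {"tx": 25, "ty": 24.3, "tz": 0, "yaw": 0, "claw": 85}
    - {"tx": 0, "ty": 0, "tz": 30, "yaw": 0, "claw": 85}
    - {"tx": 0, "ty": 0, "tz": 30, "yaw": 0, "claw": 85}

```text
time_s: 2.1
tool_pos: [0.4087, -0.2298, 0.1716]
tool_rot: [[-0.107, 0.994, 0.003], [0.994, 0.107, -0.002], [-0.002, 0.003, -1.0]]
ft_force: [1.0, -0.5, -1.2]
width: 0.994
gripper_force: 0.0
```

Emit:
apply_moves:
  deltas:
    - {"tx": 0, "ty": 0, "tz": 30, "yaw": 0, "claw": 85}
    - {"tx": 0, "ty": 0, "tz": 10, "yaw": 0, "claw": 85}
    - {"tx": 0, "ty": 0, "tz": 0, "yaw": 0, "claw": 85}
    - {"tx": 0, "ty": 0, "tz": 0, "yaw": 0, "claw": 85}
    - {"tx": 0, "ty": 0, "tz": 0, "yaw": 0, "claw": 85}

```text
time_s: 2.52
tool_pos: [0.4078, -0.2315, 0.1328]
tool_rot: [[-0.107, 0.994, 0.002], [0.994, 0.107, -0.001], [-0.002, 0.002, -1.0]]
ft_force: [-0.1, -0.0, 0.4]
width: 0.996
gripper_force: 0.0
```

Emit:
apply_moves:
  deltas:
    - {"tx": 2, "ty": -2.5, "tz": 20, "yaw": 0, "claw": 85}
    - {"tx": 0, "ty": 0, "tz": 20, "yaw": 0, "claw": 85}
    - {"tx": 0, "ty": 0, "tz": 10, "yaw": 0, "claw": 85}
    - {"tx": 0, "ty": 0, "tz": 10, "yaw": 0, "claw": 85}
    - {"tx": 0, "ty": 0, "tz": 0, "yaw": 0, "claw": 85}
    - {"tx": 0, "ty": 0, "tz": 0, "yaw": 0, "claw": 85}

```text
time_s: 3.02
tool_pos: [0.4047, -0.2294, 0.0718]
tool_rot: [[-0.109, 0.994, 0.0], [0.994, 0.109, -0.0], [-0.0, 0.0, -1.0]]
ft_force: [-0.5, -0.1, -0.8]
width: 0.996
gripper_force: 0.0
```

```bash
python3 - <<'E'
from h import *
a=cams.grab_frame("scene")[120:300,40:240];b=cams.grab_frame("top")[200:320,290:423]
cv2.imwrite("pics/g4.png",cv2.convertScaleAbs(np.hstack([cv2.resize(x,(400,360),interpolation=cv2.INTER_CUBIC) for x in(a,b)]),alpha=1.4))
E
```

```text
(no output)
```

View pics/g4.png

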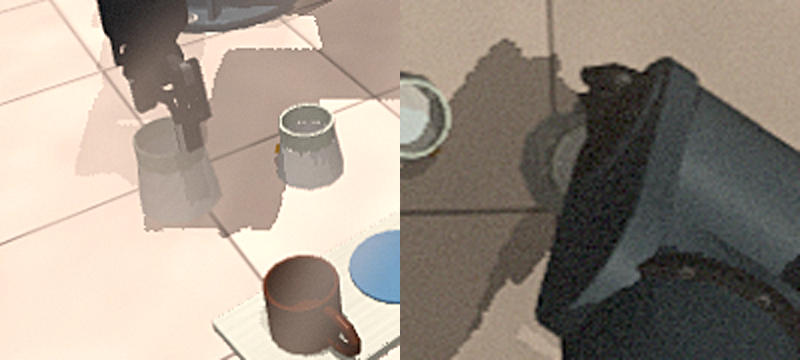

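The front finger (crop 190,150) is just outside the far rim and the fit looks centred, so I'll go down and close.

Emit:
apply_moves:
  deltas:
    - {"tx": 0, "ty": 0, "tz": 10, "yaw": 0, "claw": 85}
    - {"tx": 0, "ty": 0, "tz": 11, "yaw": 0, "claw": 85}
    - {"tx": 0, "ty": 0, "tz": 0, "yaw": 0, "claw": 85}
    - {"tx": 0, "ty": 0, "tz": 0, "yaw": 0, "claw": 75}
    - {"tx": 0, "ty": 0, "tz": 0, "yaw": 0, "claw": 65}
    - {"tx": 0, "ty": 0, "tz": 0, "yaw": 0, "claw": 58}
    - {"tx": 0, "ty": 0, "tz": 0, "yaw": 0, "claw": 58}
    - {"tx": 0, "ty": 0, "tz": 0, "yaw": 0, "claw": 58}
    - {"tx": 0, "ty": 0, "tz": 0, "yaw": 0, "claw": 58}
    - {"tx": 0, "ty": 0, "tz": 0, "yaw": 0, "claw": 58}
  newtons: 30

```text
time_s: 3.95
tool_pos: [0.4044, -0.2292, 0.0509]
tool_rot: [[-0.109, 0.994, 0.0], [0.994, 0.109, -0.0], [-0.0, 0.0, -1.0]]
ft_force: [-2.9, 1.5, 7.3]
width: 0.781
gripper_force: 33.2
```

Emit:
apply_moves:
  deltas:
    - {"tx": 0, "ty": 0, "tz": -5, "yaw": 0, "claw": 58}
    - {"tx": 0, "ty": 0, "tz": -15, "yaw": 0, "claw": 58}
    - {"tx": 0, "ty": 0, "tz": -25, "yaw": 0, "claw": 58}
    - {"tx": 0, "ty": 0, "tz": -25, "yaw": 0, "claw": 58}
    - {"tx": 4, "ty": 10, "tz": -15, "yaw": 0, "claw": 58}
    - {"tx": 8, "ty": 20, "tz": -5, "yaw": 0, "claw": 58}
    - {"tx": 12, "ty": 30, "tz": 0, "yaw": 0, "claw": 58}
    - {"tx": 12, "ty": 30, "tz": 0, "yaw": 0, "claw": 58}
    - {"tx": 12, "ty": 30, "tz": 0, "yaw": 0, "claw": 58}
    - {"tx": 12, "ty": 30, "tz": 0, "yaw": 0, "claw": 58}
    - {"tx": 12, "ty": 30, "tz": 0, "yaw": 0, "claw": 58}
    - {"tx": 12, "ty": 30, "tz": 0, "yaw": 0, "claw": 58}

```text
time_s: 4.95
tool_pos: [0.6052, -0.1217, 0.1407]
tool_rot: [[-0.109, 0.994, 0.0], [0.994, 0.109, -0.0], [-0.0, 0.0, -1.0]]
ft_force: [0.8, -0.9, -1.2]
width: 0.781
gripper_force: 34.4
```

Emit:
apply_moves:
  deltas:
    - {"tx": 6, "ty": 15, "tz": 0, "yaw": 0, "claw": 58}
    - {"tx": 3.6, "ty": 10.4, "tz": 0, "yaw": 0, "claw": 58}
    - {"tx": 0, "ty": 0, "tz": 15, "yaw": 0, "claw": 58}
    - {"tx": 0, "ty": 0, "tz": 20, "yaw": 0, "claw": 58}
    - {"tx": 0, "ty": 0, "tz": 10, "yaw": 0, "claw": 58}
    - {"tx": 0, "ty": 0, "tz": 0, "yaw": 0, "claw": 58}
    - {"tx": 0, "ty": 0, "tz": 0, "yaw": 0, "claw": 58}
    - {"tx": 0, "ty": 0, "tz": 0, "yaw": 0, "claw": 58}

```text
time_s: 5.62
tool_pos: [0.6286, -0.1107, 0.0964]
tool_rot: [[-0.109, 0.994, 0.001], [0.994, 0.109, -0.0], [-0.0, 0.001, -1.0]]
ft_force: [0.5, 0.7, -2.2]
width: 0.778
gripper_force: 34.5
```

Emit:
apply_moves:
  deltas:
    - {"tx": 0, "ty": 0, "tz": 12, "yaw": 0, "claw": 58}
    - {"tx": 0, "ty": 0, "tz": 8, "yaw": 0, "claw": 58}
    - {"tx": 0, "ty": 0, "tz": 5, "yaw": 0, "claw": 58}
    - {"tx": 0, "ty": 0, "tz": 3, "yaw": 0, "claw": 58}
    - {"tx": 0, "ty": 0, "tz": 1, "yaw": 0, "claw": 58}
    - {"tx": 0, "ty": 0, "tz": 0, "yaw": 0, "claw": 58}
    - {"tx": 0, "ty": 0, "tz": 0, "yaw": 0, "claw": 58}

```text
time_s: 6.2
tool_pos: [0.6279, -0.1105, 0.067]
tool_rot: [[-0.109, 0.994, -0.001], [0.994, 0.109, 0.0], [0.0, -0.001, -1.0]]
ft_force: [-6.3, 0.5, 9.6]
width: 0.784
gripper_force: 35.3
```

Emit:
apply_moves:
  deltas:
    - {"tx": 0, "ty": 0, "tz": 0, "yaw": 0, "claw": 68}
    - {"tx": 0, "ty": 0, "tz": 0, "yaw": 0, "claw": 75}
    - {"tx": 0, "ty": 0, "tz": 0, "yaw": 0, "claw": 85}
    - {"tx": 0, "ty": 0, "tz": 0, "yaw": 0, "claw": 85}
    - {"tx": 0, "ty": 0, "tz": 0, "yaw": 0, "claw": 85}
    - {"tx": 0, "ty": 0, "tz": -10, "yaw": 0, "claw": 85}
    - {"tx": 0, "ty": 0, "tz": -20, "yaw": 0, "claw": 85}
    - {"tx": 0, "ty": 0, "tz": -30, "yaw": 0, "claw": 85}
    - {"tx": 0, "ty": 0, "tz": -20, "yaw": 0, "claw": 85}
    - {"tx": 0, "ty": 0, "tz": 0, "yaw": 0, "claw": 85}

```text
time_s: 7.03
tool_pos: [0.6303, -0.111, 0.1517]
tool_rot: [[-0.109, 0.994, 0.007], [0.994, 0.109, -0.002], [-0.003, 0.007, -1.0]]
ft_force: [0.9, 0.4, -0.3]
width: 0.996
gripper_force: 0.0
```

Emit:
apply_moves:
  deltas:
    - {"tx": 3, "ty": -15, "tz": 0, "yaw": 0, "claw": 85}
    - {"tx": 5, "ty": -30, "tz": 0, "yaw": 0, "claw": 85}
    - {"tx": 6, "ty": -30, "tz": 0, "yaw": 0, "claw": 85}
    - {"tx": 6, "ty": -30, "tz": 0, "yaw": 0, "claw": 85}
    - {"tx": 6, "ty": -30, "tz": 0, "yaw": 0, "claw": 85}
    - {"tx": 5, "ty": -30, "tz": 0, "yaw": 0, "claw": 85}
    - {"tx": 3, "ty": -17, "tz": 0, "yaw": 0, "claw": 85}
    - {"tx": 0, "ty": 0, "tz": 20, "yaw": 0, "claw": 85}
    - {"tx": 0, "ty": 0, "tz": 20, "yaw": 0, "claw": 85}
    - {"tx": 0, "ty": 0, "tz": 10, "yaw": 0, "claw": 85}
    - {"tx": 0, "ty": 0, "tz": 0, "yaw": 0, "claw": 85}
    - {"tx": 0, "ty": 0, "tz": 0, "yaw": 0, "claw": 85}

```text
time_s: 8.03
tool_pos: [0.4436, -0.0965, 0.0963]
tool_rot: [[-0.109, 0.994, -0.001], [0.994, 0.109, 0.0], [0.0, -0.001, -1.0]]
ft_force: [0.1, -0.2, 0.5]
width: 0.993
gripper_force: 0.0
```

```bash
python3 - <<'E'
from h import *
a=cams.grab_frame("scene");b=cams.grab_frame("top")
for n in "ab": pass
cv2.imwrite("pics/s1.png",a);cv2.imwrite("pics/t1.png",b)
cv2.imwrite("pics/p4.png",cv2.convertScaleAbs(np.hstack([cv2.resize(a[150:300,150:320],(400,353),interpolation=cv2.INTER_CUBIC),cv2.resize(b[110:230,250:386],(400,353),interpolation=cv2.INTER_CUBIC)]),alpha=1.4))
E
```

```text
(no output)
```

View pics/p4.png

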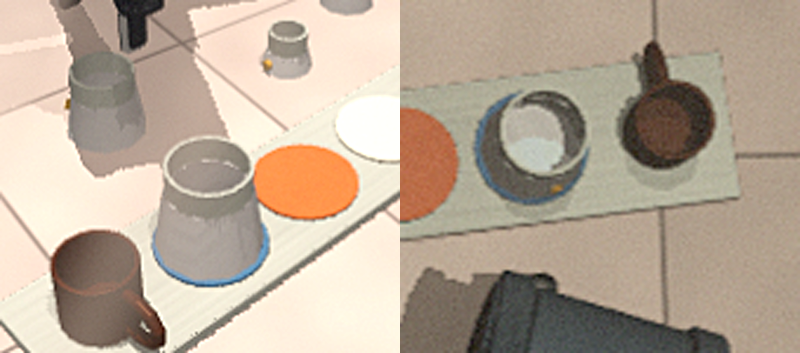

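moka4 stands on blue with a thin, even blue ring showing (scene crop 210,250), so it's centred. Next is moka3.

Emit:
apply_moves:
  deltas:
    - {"tx": 0, "ty": 0, "tz": 16, "yaw": 0, "claw": 85}
    - {"tx": 0, "ty": 0, "tz": 15, "yaw": 0, "claw": 85}
    - {"tx": 0, "ty": 0, "tz": 15, "yaw": 0, "claw": 85}
    - {"tx": 0, "ty": 0, "tz": 10, "yaw": 0, "claw": 85}
    - {"tx": 0, "ty": 0, "tz": 0, "yaw": 0, "claw": 80}
    - {"tx": 0, "ty": 0, "tz": 0, "yaw": 0, "claw": 70}
    - {"tx": 0, "ty": 0, "tz": 0, "yaw": 0, "claw": 60}
    - {"tx": 0, "ty": 0, "tz": 0, "yaw": 0, "claw": 50}
    - {"tx": 0, "ty": 0, "tz": 0, "yaw": 0, "claw": 50}
    - {"tx": 0, "ty": 0, "tz": 0, "yaw": 0, "claw": 50}
    - {"tx": 0, "ty": 0, "tz": 0, "yaw": 0, "claw": 50}
    - {"tx": 0, "ty": 0, "tz": 0, "yaw": 0, "claw": 50}

```text
time_s: 9.13
tool_pos: [0.4442, -0.0967, 0.0414]
tool_rot: [[-0.109, 0.994, 0.002], [0.994, 0.109, -0.001], [-0.001, 0.002, -1.0]]
ft_force: [-0.8, 0.5, 5.0]
width: 0.663
gripper_force: 31.2
```

Emit:
apply_moves:
  deltas:
    - {"tx": 0, "ty": 0, "tz": -5, "yaw": 0, "claw": 50}
    - {"tx": 0, "ty": 0, "tz": -15, "yaw": 0, "claw": 50}
    - {"tx": 0, "ty": 0, "tz": -25, "yaw": 0, "claw": 50}
    - {"tx": 0, "ty": 0, "tz": -25, "yaw": 0, "claw": 50}
    - {"tx": 4, "ty": 10, "tz": -20, "yaw": 0, "claw": 50}
    - {"tx": 8, "ty": 20, "tz": -10, "yaw": 0, "claw": 50}
    - {"tx": 12, "ty": 30, "tz": 0, "yaw": 0, "claw": 50}
    - {"tx": 12, "ty": 30, "tz": 0, "yaw": 0, "claw": 50}
    - {"tx": 12, "ty": 30, "tz": 0, "yaw": 0, "claw": 50}
    - {"tx": 12, "ty": 30, "tz": 0, "yaw": 0, "claw": 50}
    - {"tx": 7, "ty": 20, "tz": 0, "yaw": 0, "claw": 50}
    - {"tx": 3.9, "ty": 11.6, "tz": 0, "yaw": 0, "claw": 50}

```text
time_s: 10.13
tool_pos: [0.6182, -0.0049, 0.1411]
tool_rot: [[-0.11, 0.994, 0.001], [0.994, 0.11, 0.0], [-0.0, 0.001, -1.0]]
ft_force: [-0.1, -0.1, -0.7]
width: 0.667
gripper_force: 32.6
```

Emit:
apply_moves:
  deltas:
    - {"tx": 0, "ty": 0, "tz": 15, "yaw": 0, "claw": 50}
    - {"tx": 0, "ty": 0, "tz": 20, "yaw": 0, "claw": 50}
    - {"tx": 0, "ty": 0, "tz": 20, "yaw": 0, "claw": 50}
    - {"tx": 0, "ty": 0, "tz": 5, "yaw": 0, "claw": 50}
    - {"tx": 0, "ty": 0, "tz": 0, "yaw": 0, "claw": 50}
    - {"tx": 0, "ty": 0, "tz": 0, "yaw": 0, "claw": 50}

```text
time_s: 10.63
tool_pos: [0.6167, -0.0063, 0.0814]
tool_rot: [[-0.109, 0.994, 0.001], [0.994, 0.109, -0.0], [-0.0, 0.001, -1.0]]
ft_force: [0.4, 0.8, -0.8]
width: 0.663
gripper_force: 32.6
```

Emit:
apply_moves:
  deltas:
    - {"tx": 0, "ty": 0, "tz": 10, "yaw": 0, "claw": 50}
    - {"tx": 0, "ty": 0, "tz": 7, "yaw": 0, "claw": 50}
    - {"tx": 0, "ty": 0, "tz": 4, "yaw": 0, "claw": 50}
    - {"tx": 0, "ty": 0, "tz": 3, "yaw": 0, "claw": 50}
    - {"tx": 0, "ty": 0, "tz": 0.5, "yaw": 0, "claw": 50}
    - {"tx": 0, "ty": 0, "tz": 0, "yaw": 0, "claw": 50}
    - {"tx": 0, "ty": 0, "tz": 0, "yaw": 0, "claw": 50}

```text
time_s: 11.22
tool_pos: [0.6161, -0.0062, 0.0574]
tool_rot: [[-0.109, 0.994, -0.001], [0.994, 0.109, -0.0], [0.0, -0.001, -1.0]]
ft_force: [-10.4, 1.0, 18.6]
width: 0.664
gripper_force: 34.5
```

Emit:
apply_moves:
  deltas:
    - {"tx": 0, "ty": 0, "tz": 0, "yaw": 0, "claw": 60}
    - {"tx": 0, "ty": 0, "tz": 0, "yaw": 0, "claw": 70}
    - {"tx": 0, "ty": 0, "tz": 0, "yaw": 0, "claw": 80}
    - {"tx": 0, "ty": 0, "tz": 0, "yaw": 0, "claw": 85}
    - {"tx": 0, "ty": 0, "tz": 0, "yaw": 0, "claw": 85}
    - {"tx": 0, "ty": 0, "tz": -10, "yaw": 0, "claw": 85}
    - {"tx": 0, "ty": 0, "tz": -20, "yaw": 0, "claw": 85}
    - {"tx": 0, "ty": 0, "tz": -30, "yaw": 0, "claw": 85}
    - {"tx": 0, "ty": 0, "tz": -20, "yaw": 0, "claw": 85}
    - {"tx": 0, "ty": 0, "tz": 0, "yaw": 0, "claw": 85}
    - {"tx": 0, "ty": 0, "tz": 0, "yaw": 0, "claw": 85}

```text
time_s: 12.13
tool_pos: [0.6169, -0.0063, 0.1373]
tool_rot: [[-0.109, 0.994, 0.002], [0.994, 0.109, -0.0], [-0.0, 0.002, -1.0]]
ft_force: [-0.5, 0.6, -0.1]
width: 0.994
gripper_force: 0.0
```

Emit:
apply_moves:
  deltas:
    - {"tx": 12, "ty": -14, "tz": 0, "yaw": 0, "claw": 80}
    - {"tx": 22, "ty": -26, "tz": 0, "yaw": 0, "claw": 75}
    - {"tx": 26, "ty": -30, "tz": 0, "yaw": 0, "claw": 70}
    - {"tx": 26, "ty": -30, "tz": 0, "yaw": 0, "claw": 65}
    - {"tx": 24, "ty": -28, "tz": 0, "yaw": 0, "claw": 65}
    - {"tx": 12.3, "ty": -14.7, "tz": 0, "yaw": 0, "claw": 65}
    - {"tx": 0, "ty": 0, "tz": 20, "yaw": 0, "claw": 65}
    - {"tx": 0, "ty": 0, "tz": 25, "yaw": 0, "claw": 65}
    - {"tx": 0, "ty": 0, "tz": 20, "yaw": 0, "claw": 65}
    - {"tx": 0, "ty": 0, "tz": 0, "yaw": 0, "claw": 65}
    - {"tx": 0, "ty": 0, "tz": 0, "yaw": 0, "claw": 65}

```text
time_s: 13.05
tool_pos: [0.4603, 0.0997, 0.07]
tool_rot: [[-0.109, 0.994, -0.003], [0.994, 0.109, -0.0], [-0.0, -0.003, -1.0]]
ft_force: [0.8, -0.5, 0.2]
width: 0.761
gripper_force: 0.0
```

```bash
python3 - <<'E'
from h import *
a=cams.grab_frame("scene");b=cams.grab_frame("top")
cv2.imwrite("pics/p3.png",cv2.convertScaleAbs(np.hstack([cv2.resize(a[120:280,200:370],(400,376),interpolation=cv2.INTER_CUBIC),cv2.resize(b[120:240,210:338],(400,376),interpolation=cv2.INTER_CUBIC)]),alpha=1.4))
E
```

```text
(no output)
```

View pics/p3.png

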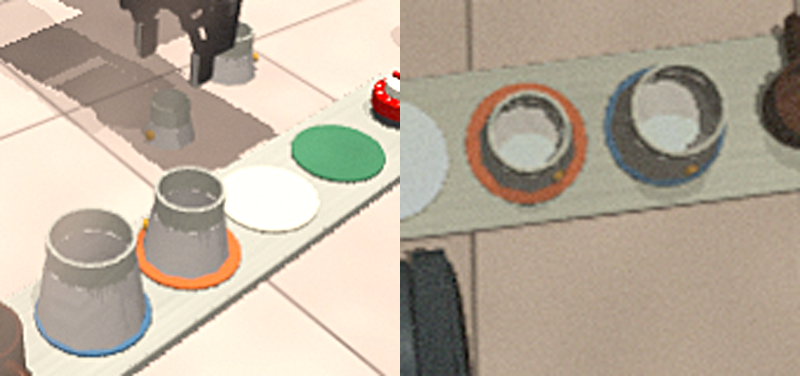

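moka3 is centred on terracotta (scene crop 190,265) and moka4 still is on blue. The gripper straddles moka1 at (170,120).

Emit:
apply_moves:
  deltas:
    - {"tx": 0, "ty": 1, "tz": 15, "yaw": 0, "claw": 65}
    - {"tx": 0, "ty": 0, "tz": 15, "yaw": 0, "claw": 65}
    - {"tx": 0, "ty": 0, "tz": 12, "yaw": 0, "claw": 65}
    - {"tx": 0, "ty": 0, "tz": 8, "yaw": 0, "claw": 65}
    - {"tx": 0, "ty": 0, "tz": 0, "yaw": 0, "claw": 60}
    - {"tx": 0, "ty": 0, "tz": 0, "yaw": 0, "claw": 52}
    - {"tx": 0, "ty": 0, "tz": 0, "yaw": 0, "claw": 44}
    - {"tx": 0, "ty": 0, "tz": 0, "yaw": 0, "claw": 32}
    - {"tx": 0, "ty": 0, "tz": 0, "yaw": 0, "claw": 32}
    - {"tx": 0, "ty": 0, "tz": 0, "yaw": 0, "claw": 32}
    - {"tx": 0, "ty": 0, "tz": 0, "yaw": 0, "claw": 32}
    - {"tx": 0, "ty": 0, "tz": 0, "yaw": 0, "claw": 32}

```text
time_s: 14.15
tool_pos: [0.4628, 0.1, 0.0219]
tool_rot: [[-0.109, 0.994, 0.002], [0.994, 0.109, 0.0], [-0.0, 0.002, -1.0]]
ft_force: [-1.0, -0.6, 6.2]
width: 0.461
gripper_force: 29.5
```

Emit:
apply_moves:
  deltas:
    - {"tx": 0, "ty": 0, "tz": -5, "yaw": 0, "claw": 32}
    - {"tx": 0, "ty": 0, "tz": -15, "yaw": 0, "claw": 32}
    - {"tx": 0, "ty": 0, "tz": -25, "yaw": 0, "claw": 32}
    - {"tx": 0, "ty": 0, "tz": -20, "yaw": 0, "claw": 32}
    - {"tx": 7, "ty": 12, "tz": -10, "yaw": 0, "claw": 32}
    - {"tx": 13, "ty": 22, "tz": -5, "yaw": 0, "claw": 32}
    - {"tx": 18, "ty": 28, "tz": 0, "yaw": 0, "claw": 32}
    - {"tx": 18, "ty": 28, "tz": 0, "yaw": 0, "claw": 32}
    - {"tx": 17, "ty": 28, "tz": 0, "yaw": 0, "claw": 32}
    - {"tx": 9, "ty": 16, "tz": 0, "yaw": 0, "claw": 32}
    - {"tx": 5.2, "ty": 8.4, "tz": 0, "yaw": 0, "claw": 32}
    - {"tx": 0, "ty": 0, "tz": 10, "yaw": 0, "claw": 32}

```text
time_s: 15.15
tool_pos: [0.5965, 0.2035, 0.0927]
tool_rot: [[-0.11, 0.994, 0.004], [0.994, 0.11, 0.001], [0.001, 0.004, -1.0]]
ft_force: [-0.2, -0.5, -0.6]
width: 0.457
gripper_force: 30.5
```

Emit:
apply_moves:
  deltas:
    - {"tx": 0, "ty": 0, "tz": 15, "yaw": 0, "claw": 32}
    - {"tx": 0, "ty": 0, "tz": 15, "yaw": 0, "claw": 32}
    - {"tx": 0, "ty": 0, "tz": 0, "yaw": 0, "claw": 32}
    - {"tx": 0, "ty": 0, "tz": 0, "yaw": 0, "claw": 32}
    - {"tx": 0, "ty": 0, "tz": 0, "yaw": 0, "claw": 32}

```text
time_s: 15.57
tool_pos: [0.5943, 0.2019, 0.0616]
tool_rot: [[-0.109, 0.994, 0.001], [0.994, 0.109, 0.0], [0.0, 0.001, -1.0]]
ft_force: [0.2, 0.7, -0.9]
width: 0.456
gripper_force: 30.5
```

Emit:
apply_moves:
  deltas:
    - {"tx": 0, "ty": 0, "tz": 10, "yaw": 0, "claw": 32}
    - {"tx": 0, "ty": 0.5, "tz": 7, "yaw": 0, "claw": 32}
    - {"tx": 0, "ty": 0, "tz": 4, "yaw": 0, "claw": 32}
    - {"tx": 0, "ty": 0, "tz": 2.5, "yaw": 0, "claw": 32}
    - {"tx": 0, "ty": 0, "tz": 0.5, "yaw": 0, "claw": 32}
    - {"tx": 0, "ty": 0, "tz": 0, "yaw": 0, "claw": 32}
    - {"tx": 0, "ty": 0, "tz": 0, "yaw": 0, "claw": 32}

```text
time_s: 16.15
tool_pos: [0.5944, 0.202, 0.0379]
tool_rot: [[-0.109, 0.994, -0.001], [0.994, 0.109, -0.0], [-0.0, -0.001, -1.0]]
ft_force: [-8.3, -3.1, 15.7]
width: 0.456
gripper_force: 31.9
```

Emit:
apply_moves:
  deltas:
    - {"tx": 0, "ty": 0, "tz": 0, "yaw": 0, "claw": 42}
    - {"tx": 0, "ty": 0, "tz": 0, "yaw": 0, "claw": 52}
    - {"tx": 0, "ty": 0, "tz": 0, "yaw": 0, "claw": 62}
    - {"tx": 0, "ty": 0, "tz": 0, "yaw": 0, "claw": 70}
    - {"tx": 0, "ty": 0, "tz": 0, "yaw": 0, "claw": 70}
    - {"tx": 0, "ty": 0, "tz": -10, "yaw": 0, "claw": 70}
    - {"tx": 0, "ty": 0, "tz": -20, "yaw": 0, "claw": 70}
    - {"tx": 0, "ty": 0, "tz": -30, "yaw": 0, "claw": 70}
    - {"tx": 0, "ty": 0, "tz": -20, "yaw": 0, "claw": 70}
    - {"tx": 0, "ty": 0, "tz": 0, "yaw": 0, "claw": 70}
    - {"tx": 0, "ty": 0, "tz": 0, "yaw": 0, "claw": 70}

```text
time_s: 17.07
tool_pos: [0.5953, 0.2023, 0.1184]
tool_rot: [[-0.109, 0.994, 0.002], [0.994, 0.109, 0.001], [0.0, 0.003, -1.0]]
ft_force: [0.3, -0.2, -0.4]
width: 0.817
gripper_force: 0.0
```

Emit:
apply_moves:
  deltas:
    - {"tx": 4, "ty": -15, "tz": 0, "yaw": 0, "claw": 72}
    - {"tx": 8, "ty": -30, "tz": 0, "yaw": 0, "claw": 72}
    - {"tx": 8, "ty": -30, "tz": 0, "yaw": 0, "claw": 72}
    - {"tx": 8, "ty": -30, "tz": 0, "yaw": 0, "claw": 72}
    - {"tx": 8, "ty": -30, "tz": 0, "yaw": 0, "claw": 72}
    - {"tx": 8, "ty": -30, "tz": 0, "yaw": 0, "claw": 72}
    - {"tx": 4.8, "ty": -21.6, "tz": 0, "yaw": 0, "claw": 72}
    - {"tx": 0, "ty": 0, "tz": 18, "yaw": 0, "claw": 72}
    - {"tx": 0, "ty": 0, "tz": 20, "yaw": 0, "claw": 72}
    - {"tx": 0, "ty": 0, "tz": 0, "yaw": 0, "claw": 72}
    - {"tx": 0, "ty": 0, "tz": 0, "yaw": 0, "claw": 72}

```text
time_s: 17.98
tool_pos: [0.4032, 0.23, 0.078]
tool_rot: [[-0.109, 0.994, -0.003], [0.994, 0.109, -0.001], [-0.001, -0.003, -1.0]]
ft_force: [-0.1, 0.4, 0.7]
width: 0.845
gripper_force: 0.0
```

```bash
python3 - <<'E'
from h import *
a=cams.grab_frame("scene");b=cams.grab_frame("top")
cv2.imwrite("pics/p1.png",cv2.convertScaleAbs(np.hstack([cv2.resize(a[90:240,240:400],(400,376),interpolation=cv2.INTER_CUBIC),cv2.resize(b[130:230,90:196],(400,376),interpolation=cv2.INTER_CUBIC)]),alpha=1.4))
E
```

```text
(no output)
```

View pics/p1.png

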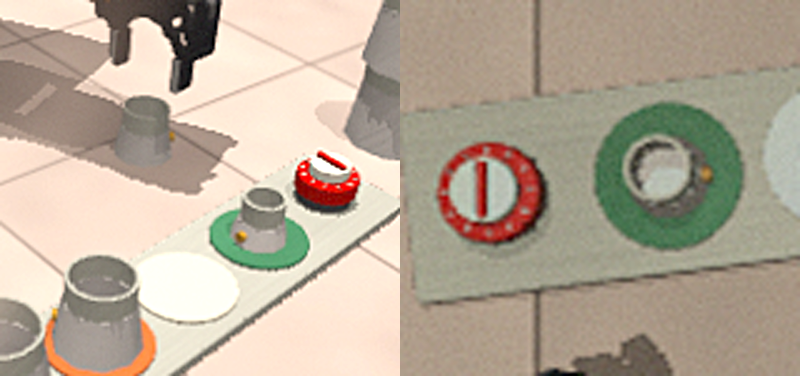

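moka1 stands mid-green next to the timer (scene crop 262,235). The gripper is over moka2 at (145,130).

Emit:
apply_moves:
  deltas:
    - {"tx": 0, "ty": 0.5, "tz": 15, "yaw": 0, "claw": 72}
    - {"tx": 0, "ty": 0, "tz": 15, "yaw": 0, "claw": 72}
    - {"tx": 0, "ty": 0, "tz": 12, "yaw": 0, "claw": 72}
    - {"tx": 0, "ty": 0, "tz": 6, "yaw": 0, "claw": 72}
    - {"tx": 0, "ty": 0, "tz": 0, "yaw": 0, "claw": 66}
    - {"tx": 0, "ty": 0, "tz": 0, "yaw": 0, "claw": 58}
    - {"tx": 0, "ty": 0, "tz": 0, "yaw": 0, "claw": 50}
    - {"tx": 0, "ty": 0, "tz": 0, "yaw": 0, "claw": 40}
    - {"tx": 0, "ty": 0, "tz": 0, "yaw": 0, "claw": 40}
    - {"tx": 0, "ty": 0, "tz": 0, "yaw": 0, "claw": 40}
    - {"tx": 0, "ty": 0, "tz": 0, "yaw": 0, "claw": 40}
    - {"tx": 0, "ty": 0, "tz": 0, "yaw": 0, "claw": 40}

```text
time_s: 19.08
tool_pos: [0.4049, 0.2306, 0.0319]
tool_rot: [[-0.109, 0.994, 0.001], [0.994, 0.109, 0.001], [0.0, 0.001, -1.0]]
ft_force: [-1.4, -0.3, 6.7]
width: 0.567
gripper_force: 30.0
```

Emit:
apply_moves:
  deltas:
    - {"tx": 0, "ty": 0, "tz": -5, "yaw": 0, "claw": 40}
    - {"tx": 0, "ty": 0, "tz": -15, "yaw": 0, "claw": 40}
    - {"tx": 0, "ty": 0, "tz": -25, "yaw": 0, "claw": 40}
    - {"tx": 0, "ty": 0, "tz": -25, "yaw": 0, "claw": 40}
    - {"tx": -8, "ty": 10, "tz": -20, "yaw": 0, "claw": 40}
    - {"tx": -18, "ty": 22, "tz": -10, "yaw": 0, "claw": 40}
    - {"tx": -25, "ty": 30, "tz": 0, "yaw": 0, "claw": 40}
    - {"tx": -25, "ty": 30, "tz": 0, "yaw": 0, "claw": 40}
    - {"tx": -25, "ty": 30, "tz": 0, "yaw": 0, "claw": 40}
    - {"tx": -25, "ty": 30, "tz": 0, "yaw": 0, "claw": 40}
    - {"tx": -18, "ty": 22, "tz": 0, "yaw": 0, "claw": 40}
    - {"tx": -9.9, "ty": 11.9, "tz": 0, "yaw": 0, "claw": 40}

```text
time_s: 20.08
tool_pos: [0.6084, 0.0954, 0.1316]
tool_rot: [[-0.107, 0.994, 0.002], [0.994, 0.107, -0.0], [-0.0, 0.002, -1.0]]
ft_force: [0.5, -0.1, -1.1]
width: 0.562
gripper_force: 31.4
```

Emit:
apply_moves:
  deltas:
    - {"tx": 0, "ty": 0, "tz": 10, "yaw": 0, "claw": 40}
    - {"tx": 0, "ty": 0, "tz": 20, "yaw": 0, "claw": 40}
    - {"tx": 0, "ty": 0, "tz": 20, "yaw": 0, "claw": 40}
    - {"tx": 0, "ty": 0, "tz": 10, "yaw": 0, "claw": 40}
    - {"tx": 0, "ty": 0, "tz": 0, "yaw": 0, "claw": 40}
    - {"tx": 0, "ty": 0, "tz": 0, "yaw": 0, "claw": 40}
    - {"tx": 0, "ty": 0, "tz": 0, "yaw": 0, "claw": 40}

```text
time_s: 20.67
tool_pos: [0.6064, 0.0979, 0.072]
tool_rot: [[-0.109, 0.994, 0.001], [0.994, 0.109, 0.0], [-0.0, 0.001, -1.0]]
ft_force: [-0.3, -0.1, -0.6]
width: 0.568
gripper_force: 31.4
```

Final height 47.9, so 24 mm down.

Emit:
apply_moves:
  deltas:
    - {"tx": 0, "ty": 0, "tz": 10, "yaw": 0, "claw": 40}
    - {"tx": 0, "ty": 0, "tz": 7, "yaw": 0, "claw": 40}
    - {"tx": 0, "ty": 0, "tz": 4, "yaw": 0, "claw": 40}
    - {"tx": 0, "ty": 0, "tz": 2.5, "yaw": 0, "claw": 40}
    - {"tx": 0, "ty": 0, "tz": 0.5, "yaw": 0, "claw": 40}
    - {"tx": 0, "ty": 0, "tz": 0, "yaw": 0, "claw": 40}
    - {"tx": 0, "ty": 0, "tz": 0, "yaw": 0, "claw": 40}

```text
time_s: 21.25
tool_pos: [0.6056, 0.0976, 0.0479]
tool_rot: [[-0.109, 0.994, -0.001], [0.994, 0.109, -0.0], [0.0, -0.001, -1.0]]
ft_force: [-9.5, -1.5, 16.4]
width: 0.565
gripper_force: 32.8
```

Emit:
apply_moves:
  deltas:
    - {"tx": 0, "ty": 0, "tz": 0, "yaw": 0, "claw": 50}
    - {"tx": 0, "ty": 0, "tz": 0, "yaw": 0, "claw": 60}
    - {"tx": 0, "ty": 0, "tz": 0, "yaw": 0, "claw": 70}
    - {"tx": 0, "ty": 0, "tz": 0, "yaw": 0, "claw": 75}
    - {"tx": 0, "ty": 0, "tz": 0, "yaw": 0, "claw": 75}
    - {"tx": 0, "ty": 0, "tz": -10, "yaw": 0, "claw": 75}
    - {"tx": 0, "ty": 0, "tz": -20, "yaw": 0, "claw": 75}
    - {"tx": 0, "ty": 0, "tz": -30, "yaw": 0, "claw": 75}
    - {"tx": 0, "ty": 0, "tz": -30, "yaw": 0, "claw": 75}
    - {"tx": 0, "ty": -20, "tz": 0, "yaw": 0, "claw": 75}
    - {"tx": 0, "ty": -30, "tz": 0, "yaw": 0, "claw": 75}

```text
time_s: 22.17
tool_pos: [0.5582, 0.0923, 0.1393]
tool_rot: [[-0.109, 0.994, 0.006], [0.994, 0.109, 0.0], [-0.0, 0.006, -1.0]]
ft_force: [-0.5, -0.4, -0.4]
width: 0.871
gripper_force: 0.0
```

Emit:
apply_moves:
  deltas:
    - {"tx": 0, "ty": -35, "tz": 0, "yaw": 0, "claw": 75}
    - {"tx": 0, "ty": -35, "tz": 0, "yaw": 0, "claw": 75}
    - {"tx": 0, "ty": -35, "tz": 0, "yaw": 0, "claw": 75}
    - {"tx": 0, "ty": -35, "tz": 0, "yaw": 0, "claw": 75}
    - {"tx": 0, "ty": -20, "tz": 0, "yaw": 0, "claw": 75}
    - {"tx": 0, "ty": 0, "tz": 0, "yaw": 0, "claw": 75}
    - {"tx": 0, "ty": 0, "tz": 0, "yaw": 0, "claw": 75}

```text
time_s: 22.75
tool_pos: [0.3972, 0.0748, 0.1377]
tool_rot: [[-0.109, 0.994, 0.002], [0.994, 0.109, 0.0], [-0.0, 0.002, -1.0]]
ft_force: [1.5, -1.0, -0.0]
width: 0.88
gripper_force: 0.0
```

```bash
python3 - <<'E'
from h import *
a=cams.grab_frame("scene");b=cams.grab_frame("top")
cv2.imwrite("pics/tf.png",b)
cv2.imwrite("pics/f.png",cv2.convertScaleAbs(np.vstack([cv2.resize(b[120:220,85:370],(800,281),interpolation=cv2.INTER_CUBIC),cv2.resize(a[130:305,110:420],(560,316),interpolation=cv2.INTER_CUBIC,dst=None) if 0 else cv2.copyMakeBorder(cv2.resize(a[130:305,110:420],(560,316)),0,0,0,240,0)]),alpha=1.4))
D=[(.5949,.2022),(.6065,.0979),(.6170,-.0064),(.6282,-.1105)]
for (x,y),h in zip(D,(42,53,65,78)): print("expected rim centre in crop",np.round((proj("top",[x,y,.016+h/1e3])-[85,120])*[800/285,2.81],0))
E
```

```text
expected rim centre in crop [204. 152.]
expected rim centre in crop [333. 133.]
expected rim centre in crop [465. 115.]
expected rim centre in crop [599.  96.]
```

View pics/f.png

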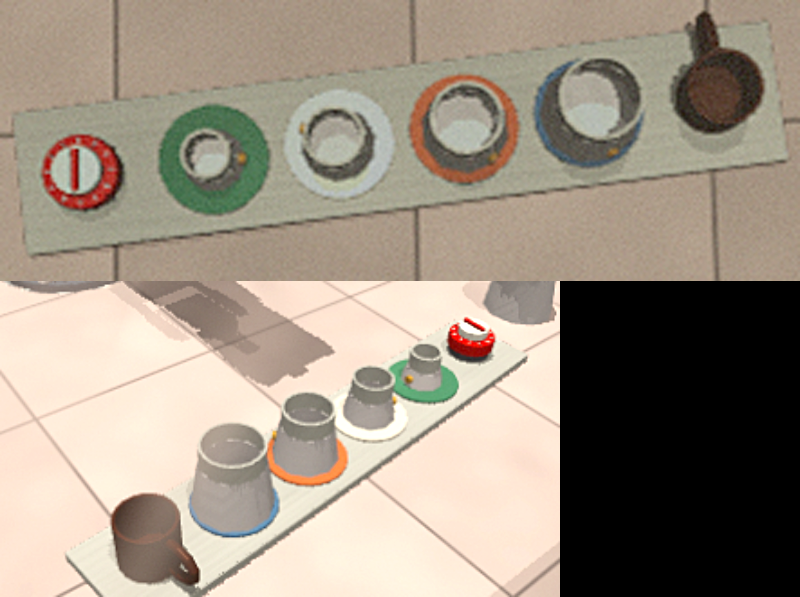

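All four pots are upright and in order from timer to cup. Rim centres (208,155), (335,137), (465,118) and (600,98) sit within about 4 mm of where centred pots would appear. The cup hasn't moved, so I'm handing in.

```bash
python3 -c "
from bench import manip; print(manip.hand_in())"
```

```text
the job is handed in; nothing more can be done
None
```

I handed the job in at about 23 s: the four moka bottoms stand upright on the discs, smallest by the red timer to largest by the brown cup, each within about 4 mm of centre, and the cup is where it was.

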